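# Clamp a model beam in the glue press by its ball knob

### The job

Put the laminated wooden beam into the little glue press: lay it in the channel of the bed and slide it under the pad until its end is against the end stop. Then turn the smooth ball knob on top clockwise (seen from above) until you feel the sprung pad bearing on the beam with about 12 N (about three quarters of a radian of turning past first touch), let go, and leave it clamped. Never load the bed or its stop with more than 28 N, and do not disturb the jars, the bottle and the tape standing round about.

Things in the scene. Friction and masses are not known exactly. Their poses are not given: they have to be found in the camera images.
- beam_mid (a point): Centre of the loose laminated wooden beam, a plain bar 220 x 30 x 24 mm (length along its x axis, width along y, height along z), 0.06 to 0.1 kg, lying flat on the bench at the start. Either end may go in first.
- press: Small grey C-shaped bench press, fixed. Origin on the bench under the screw axis, z up. Its throat is open toward its own -x, from where the beam goes in along the press's x axis. The column stands from x = +55 to +87 mm and carries an overarm whose top is at z = 110 mm, open overhead.
- beam_home (a point): Where the beam's centre lies when it is home: at x = -80, y = 0, z = 27 mm of the press's frame, same axes as the press. The beam's -x end then sticks out 110 mm past the bed, free to grip.
- bed: Wooden bed, same origin and axes as the press: 15 mm thick, 60 mm wide, x = -80 to +55 mm. On it side rails 9 mm high form a channel 34 mm wide from x = -53 to +30 mm, flared to about 50 mm at the mouth at x = -77 mm; the end stop's face is at x = +30 mm, 19 mm high. Bed, rails and stop are one body.
- knob_center (a point): Centre of the smooth ball knob, diameter 44 mm, plain black, slippery (friction 0.3 to 0.4), on top of the press, 148 mm above the bench; it stays at that height as it turns about the vertical. Below it a 16 mm neck, a 26 mm collar (top at z = 115 mm) and the overarm (z = 110 mm). Grip it across its widest part with 35 N or more, or it slips.
- screw (a point): Point on the screw axis at the overarm's top. Clockwise from above lowers the sprung pad (25 mm round) 6 mm per rad; it starts 4 to 18 mm above a beam in the bed, unmeasured: 0.6 to 3.0 rad to first touch. Then its spring adds 15 N per rad, which is 0.09 Nm per rad against the turn. The thread drags 0.16 Nm (either way when held still) and stays where left, so watch the change of torque.
- jar_white: White-lidded paint jar, 49 mm across, 52 mm high, a loose bystander; origin at the centre of its underside.
- ink_dropper: Amber dropper bottle, 33 mm across, 96 mm high, a loose bystander; origin at the centre of its underside.
- flock_jar: Tall dark-lidded jar, 44 mm across, 105 mm high, a loose bystander; origin at the centre of its underside.
- masking_tape: Roll of masking tape lying flat, 98 mm across, 25 mm high, a loose bystander; origin at the centre of its underside.

How it is judged:
On the way:
1. the beam lies in the channel of the bed with its end against the stop (within 5 mm) (x of beam_mid in the frame of press between -0.085 and -0.075 m and y of beam_mid in the frame of press between -0.006 and 0.006 m and z of beam_mid in the frame of press below 0.032 m), for 0.2 s.
At the end, for the whole second after the job is handed in: The beam lies in the channel, its end within 5 mm of the stop, within 6 mm of the middle of the channel and within 0.08 rad of its direction, and the pad holds it on the bed with 6 to 19 N (the beam's weight included) (all of step 1 and angle between the x axis of beam_mid and the x axis of press, either way round below 0.08 rad and contact force between bed and anything else between 6 and 19 N); the robot touches nothing.
It fails at once if the bed or its stop is loaded with more than 28 N (contact force between bed and anything else above 28 N).
It fails at once if a bystander is moved by more than 30 mm (distance of any of jar_white, ink_dropper, flock_jar, masking_tape from where it was at the start of the episode above 0.03 m).
It also fails if it takes over 72 s, if anything falls off the work surface, if the arm or the gripper's body presses on something with over 40 N, if the wrist force passes 120 N, or if a joint passes its speed limit or range.

### The arm

A 6-joint arm with a two-finger parallel gripper is mounted at the origin on a cart in front of the work surface, level with it; the furniture and walls round the work are solid. World frame = base frame: x ahead of the robot, y to its left, z up, the work surface at z = 0. Lengths are in m, angles in rad, forces in N, time in s.
With the tool pointing down it reaches from about 0.3 to 0.825 m from the base axis. Payload 5.4 kg.
Tool frame: the origin (TCP) lies at the very end of the fingers, on their centre line; the grasp point (between the pads) lies 19 mm behind it; z points along the fingers, y is the line along which they close (so a half turn about z gives the same grasp; the last joint's range is limited). The gripper opens to 92 mm and grips with 3 to 60 N. Pads are 20 mm wide; open, the fingers measure 128 mm over their backs; the gripper's body (75 mm by 189 mm) begins 69 mm behind the grasp point.
Start: joints at [-1.324, 0.158, 1.597, -0, 1.386, -0.21], TCP at [0.254, -0.516, 0.215] pointing down, gripper open.
Joint ranges: [-2.91, 2.91], [-0.94, 2.29], [0.18, 2.7], [-1.29, 4.43], [0.17, 2.64], [-3, 3]. Speed limits (rad/s): [2.57, 2.57, 3.14, 3.14, 3.14, 3.14].

### API

Orientations are given as a rotation vector (axis times angle).
In Python, from workcell import bot gives the robot as it stands. Calls block until the motion is done:
- bot.goto(position, orientation): joint-space move of the TCP to a pose.
- bot.line_to(position, rot=None, max_speed=0.15): straight line of the TCP; rot=None keeps the orientation; max_speed is the mean speed in m/s.
- bot.set_joints(angles): joint-space move.
- bot.set_gripper(opening, newtons=None): opening from 0.0 (shut) to 1.0 (fully open); newtons is the grip in N (None keeps the last); returns when the fingers have stopped.
- bot.hold(seconds).
- bot.inverse_kinematics(position, orientation): joint angles nearest the present ones, or None.
- bot.read_camera(name): name is "scene" or "top"; returns a dict with "pixels" (420x560x3 uint8, blue, green, red), "fx", "fy", "cx", "cy" (pixels), "R" (3x3) and "t" (3): a world point X has camera coordinates R X + t. Camera axes: x right, y down, z forward; pixel columns grow to the right and rows downward; lengths in m; the calibration is good to about 2 mm. A picture is of the moment at which its call begins. There is no depth.
A pose or a line that the arm cannot do raises bot.MotionError and nothing moves.
- bot.job_done(): hands the job in; it is judged then, once.
Readings, each from a call of its own:
- bot.current_clock(): time.
- bot.current_joints(): joint angles.
- bot.current_joint_vel(): joint speeds.
- bot.current_effort(): joint torques, N m.
- bot.current_ee_pos(): TCP position.
- bot.current_tool_rot(): TCP orientation.
- bot.current_contact_force(): force on the tool from outside, world axes, zero at the start.
- bot.current_ft_torque(): the same for the moment, N m.
- bot.current_opening(): opening from 0.0 (shut) to 1.0 (fully open).
- bot.current_grip_force(): force on a finger pad.
Only numpy, scipy, OpenCV 4.12 (cv2) and the standard library are available. Lean on these libraries where they do the work, as an engineer would, in place of code of your own. Each camera call takes 0.05 s, during which the arm holds its last target. There are 200 camera calls.

## Working session

There is one attempt and no reset: what is moved stays moved. The work goes in short steps, each a Python script; the robot and the scene stay as the last script left them, time stands still between calls to the robot, and variables do not carry over. Pictures are saved under pics/ and viewed, at most 10 in all, crops included, and the job is handed in when it is done.

```bash
ls; mkdir -p pics
python3 - <<'E'
from workcell import bot
import cv2
for n in("scene","top"):
    c=bot.read_camera(n); cv2.imwrite(f"pics/{n}0.png",c["pixels"]); print(n,c["fx"],c["fy"],c["cx"],c["cy"],c["R"],c["t"])
print(bot.current_clock(),bot.current_tool_rot())
E
```

```text
pics
scene 443.49800294919345 443.49800294919345 278.6084637801029 207.5365305027829 [[-0.73368213 -0.67947106  0.00544162]
 [-0.45948282  0.49021068 -0.74065446]
 [ 0.50058573 -0.54590528 -0.67186409]] [0.45365381 0.35318599 0.93093249]
top 497.4633878649276 497.4633878649276 284.2167396371444 212.3687025673748 [[ 0.02504751 -0.99967364  0.0050239 ]
 [-0.9959271  -0.02538841 -0.08651378]
 [ 0.08661309 -0.00283648 -0.99623799]] [-0.01035755  0.60598587  1.36833939]
0.1 [-3.05841322e+00 -7.10955903e-01  5.31024453e-05]
```

View pics/scene0.png

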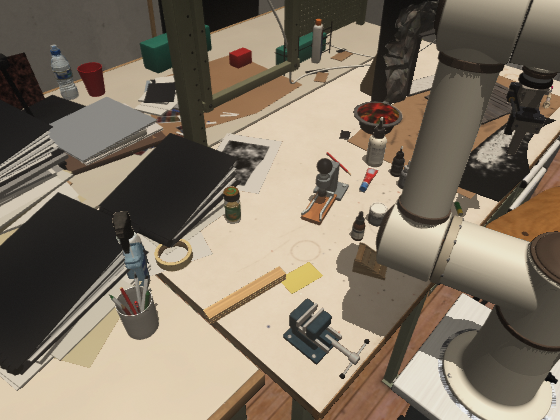

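View pics/top0.png

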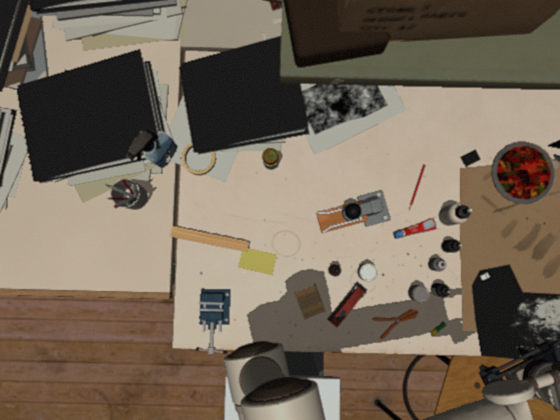

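The scene view shows the press with knob at about (325,165) and the beam at (245,293). The top view shows the knob at (352,211), the bed from (317,218) towards the column at (388,205), and the beam from (173,231) to (249,244). Next I'll measure them with masks.

```bash
cat > h.py <<'E'
import numpy as np, cv2
def ray(c,uv):
    d=c["R"].T@np.array([(uv[0]-c["cx"])/c["fx"],(uv[1]-c["cy"])/c["fy"],1.]); return -c["R"].T@c["t"],d/np.linalg.norm(d)
def plane(c,uv,z):
    o,d=ray(c,uv); return o+d*(z-o[2])/d[2]
def tri(c1,u1,c2,u2):
    (o1,d1),(o2,d2)=ray(c1,u1),ray(c2,u2)
    s=np.linalg.lstsq(np.c_[d1,-d2],o2-o1,rcond=None)[0]
    a,b=o1+s[0]*d1,o2+s[1]*d2; return (a+b)/2,np.linalg.norm(a-b)
def proj(c,X):
    p=c["R"]@np.asarray(X)+c["t"]; return np.array([c["fx"]*p[0]/p[2]+c["cx"],c["fy"]*p[1]/p[2]+c["cy"]])
def blobs(im,lo,hi,box,amin=30):
    x0,y0,x1,y1=box; m=np.zeros(im.shape[:2],np.uint8)
    m[y0:y1,x0:x1]=cv2.inRange(cv2.cvtColor(im,cv2.COLOR_BGR2HSV),lo,hi)[y0:y1,x0:x1]
    m=cv2.morphologyEx(m,cv2.MORPH_OPEN,np.ones((2,2)))
    cs=[k for k in cv2.findContours(m,cv2.RETR_EXTERNAL,cv2.CHAIN_APPROX_NONE)[0] if cv2.contourArea(k)>amin]
    return sorted(cs,key=cv2.contourArea,reverse=True)
E
python3 - <<'E'
from workcell import bot
from h import *
np.set_printoptions(precision=4,suppress=True)
T=bot.read_camera("top");S=bot.read_camera("scene")
ti,si=T["pixels"],S["pixels"]
hs=lambda im,u,v:cv2.cvtColor(im,cv2.COLOR_BGR2HSV)[v,u]
print("hsv beam",hs(ti,211,239),"bench",hs(ti,220,210),"bed",hs(ti,327,218),"knob",hs(ti,352,211),hs(si,325,165),"grey",hs(ti,375,209),"sbeam",hs(si,245,293))
for n,box,lo,hi,z in(("beam",(165,215,260,260),(8,90,100),(22,255,255),.024),("bed",(305,195,400,240),(3,90,60),(18,255,255),.015),("grey",(355,185,395,230),(0,0,30),(180,60,150),.11),("knobT",(335,195,370,228),(0,0,0),(180,255,45),.148)):
    for k in blobs(ti,lo,hi,box)[:2]:
        r=cv2.minAreaRect(k); print(n,cv2.contourArea(k),np.array(r[0]),r[1],r[2]); 
        P=np.array([plane(T,p,z) for p in cv2.boxPoints(r)]);print(P[:,:2].tolist(),plane(T,r[0],z), [np.linalg.norm(P[i]-P[i-1]) for i in(1,2)])
for k in blobs(si,(0,0,0),(180,255,45),(312,150,340,180),20)[:2]:
    print("knobS",cv2.minEnclosingCircle(k),cv2.contourArea(k))
cr=lambda im,x,y,w,h,s:cv2.resize(im[y:y+h,x:x+w],None,fx=s,fy=s,interpolation=cv2.INTER_CUBIC)
cv2.imwrite("pics/c1.png",np.vstack([np.hstack([cr(ti,305,185,95,60,4),cr(si,295,145,65,85,4)[:240]]),np.hstack([cr(ti,165,215,95,50,4),cr(si,200,255,65,50,4)])]))
E
```

```text
hsv beam [ 17 121 181] bench [ 16  48 190] bed [ 13 163 156] knob [90  6 40] [15 46 55] grey [ 42  11 117] sbeam [ 17 120 213]
beam 755.0 [210.6172 239.4223] (78.64390563964844, 11.376876831054688) 11.46953010559082
[[0.5286649339252175, 0.31944145233826227], [0.5599814940878443, 0.31451458724235176], [0.5217312871833365, 0.09762908438428389], [0.49055007031943576, 0.10297039287736443]] [0.5252 0.2085 0.024 ] [np.float64(0.031701749795440645), np.float64(0.2202326035768424)]
bed 291.0 [332.2192 219.8039] (16.751806259155273, 26.48714828491211) 74.74488067626953
[[0.6013633715548543, -0.08856122059620425], [0.6229887343248315, -0.1604976857957974], [0.5774942590803834, -0.1736210339899388], [0.5559957053825054, -0.10186442299198928]] [ 0.5894 -0.1311  0.015 ] [np.float64(0.07511665155173912), np.float64(0.047349440816047354)]
bed 34.0 [346.4885 225.9577] (2.1049392223358154, 30.083086013793945) 74.74488067626953
[[0.5636769293391451, -0.13008403860516007], [0.5881248731216413, -0.2116894676863177], [0.5824182608410879, -0.21332121795224815], [0.5579883639925398, -0.1317414650700742]] [ 0.573  -0.1717  0.015 ] [np.float64(0.0851888960529008), np.float64(0.005935320770685147)]
grey 768.5 [372.353  209.4118] (32.01470184326172, 31.529630661010742) 75.96376037597656
[[0.6423114611277488, -0.1760470873843415], [0.6647630458053995, -0.25679632401108493], [0.5828590225340732, -0.2778947387490818], [0.5606615998259901, -0.19754144255316702]] [ 0.6125 -0.2271  0.11  ] [np.float64(0.0838123670488999), np.float64(0.08457784658222556)]
knobT 183.0 [353.5345 211.5862] (15.227017402648926, 15.412713050842285) 68.19859313964844
[[0.6121711958037708, -0.14632470175365542], [0.6278564318077242, -0.18281851489436804], [0.5918515662193007, -0.1977380552199758], [0.5762452679262067, -0.1613150780882356]] [ 0.602 -0.172  0.148] [np.float64(0.03972184570294999), np.float64(0.03897361966212378)]
```

View pics/c1.png

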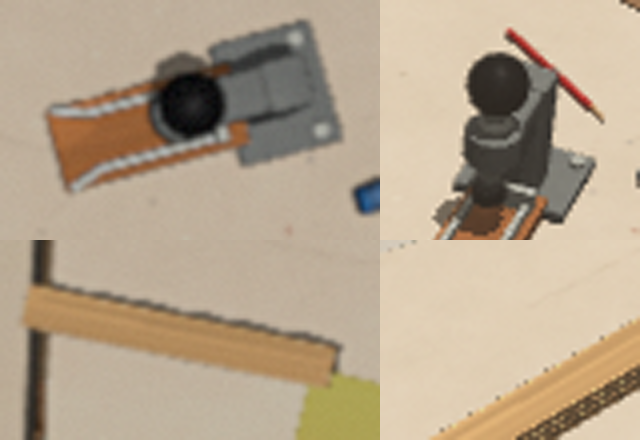

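Everything is consistent: the beam rectangle measures 220×32 mm, knob to bed end is 80.3 mm, and the press x axis points at about -73.5°. I'll grasp the beam at its far end and hover before the mouth.

```bash
cat >> h.py <<'E'
from scipy.spatial.transform import Rotation as Ro
from workcell import bot
np.set_printoptions(precision=4,suppress=True)
def down(psi): return (Ro.from_euler('z',psi)*Ro.from_euler('x',np.pi)).as_rotvec()
PA=np.radians(-73.5); PO=np.array([.602,-.172])
def pw(x,y=0,PA=PA,PO=PO): return PO+np.array([np.cos(PA)*x-np.sin(PA)*y,np.sin(PA)*x+np.cos(PA)*y])
E
python3 - <<'E'
from h import *
T=bot.read_camera("top");S=bot.read_camera("scene")
print("knob tri",tri(T,(353,211.4),S,(324.5,166.2)))
b=np.radians(-100); g=np.array([.5252,.2085])-.07*np.array([np.cos(b),np.sin(b)])
q=[bot.inverse_kinematics([*g,.12],down(b+k)) for k in(0,np.pi)];print(q)
k=min((0,np.pi),key=lambda k:abs(bot.inverse_kinematics([*g,.12],down(b+k))[5]))
bot.set_gripper(.75,25)
bot.goto([*g,.12],down(b+k)); bot.line_to([*g,.003],max_speed=.12)
print(bot.current_contact_force())
bot.set_gripper(0.,25); print(bot.current_opening(),bot.current_grip_force())
bot.line_to([*g,.13])
h=pw(-62-.0 if 0 else -.10-.18); print(h)
bot.goto([*h,.06],down(PA+k))
T=bot.read_camera("top");S=bot.read_camera("scene")
cv2.imwrite("pics/t2.png",np.vstack([cv2.resize(T["pixels"][170:260,230:410],None,fx=4,fy=4,interpolation=cv2.INTER_CUBIC)]))
cv2.imwrite("t2raw.png",T["pixels"]);cv2.imwrite("s2raw.png",S["pixels"])
print(k,bot.current_clock(),bot.current_joints(),bot.current_ee_pos(),bot.current_contact_force(),bot.current_opening())
E
```

```text
knob tri (array([ 0.6033, -0.1708,  0.1441]), np.float64(0.001301599104876658))
[array([ 0.277 ,  0.3196,  1.5997,  0.    ,  1.2223, -2.69  ]), array([0.277 , 0.3196, 1.5997, 0.    , 1.2223, 0.4515])]
[-0.7736  1.0248  0.0117]
0.32230244896847965 24.989174902439117
[0.5225 0.0965]
3.141592653589793 7.4833 [-0.0432  0.2246  1.8478  0.0003  1.0681 -0.3319] [0.5231 0.0975 0.0605] [-0.7575  0.6313 -0.0775] 0.3179289501251617
```

View pics/t2.png

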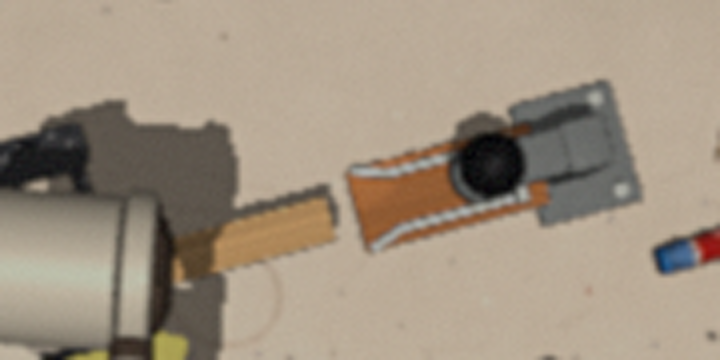

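The beam is held at the mouth: its front edge is at crop x≈333, the bed end spans (348,170) to (370,250), and the rails show white. Now I'll measure both axes from edge masks.

Run:
```python
from h import *
T=bot.read_camera("top"); S=bot.read_camera("scene"); im=T["pixels"]; hsv=cv2.cvtColor(im,cv2.COLOR_BGR2HSV)
ztop=bot.current_ee_pos()[2]+.021
# beam
k=blobs(im,(8,80,100),(22,255,255),(285,210,316,245))[0]; r=cv2.minAreaRect(k)
P=np.array([plane(T,p,ztop) for p in cv2.boxPoints(r)])[:,:2]
print("beam rect",r,P.tolist(),[np.linalg.norm(P[i]-P[i-1]) for i in (1,2)])
# rails: whitish pixels
m=cv2.inRange(hsv,(0,0,150),(180,40,255)); mm=np.zeros_like(m)
bd=cv2.convexHull(blobs(im,(3,90,60),(18,255,255),(316,195,372,240))[0]); h=np.zeros_like(m); cv2.fillPoly(h,[bd],255)
ys,xs=np.nonzero(m&cv2.dilate(h,np.ones((3,3))))
W=np.array([plane(T,(x,y),.024)[:2] for x,y in zip(xs,ys)])-PO
e=np.array([np.cos(PA),np.sin(PA)]);n=np.array([-e[1],e[0]])
A,B=W@e,W@n
for s in(1,-1):
    q=(B*s>.010)&(A>-.052)&(A<.03); print("rail",s,q.sum(),np.polyfit(A[q],B[q],1) if q.sum()>3 else 0, A[q].min(),A[q].max())
# orange mask outer
r2=cv2.minAreaRect(bd); P2=np.array([plane(T,p,.015)[:2] for p in cv2.boxPoints(r2)])-PO
print("bed corners press",np.c_[P2@e,P2@n].tolist())
# orange cross sections
o=cv2.inRange(hsv,(3,90,60),(18,255,255)); o[:, :310]=0;o[:,372:]=0;o[:195]=0;o[240:]=0
ys,xs=np.nonzero(o);W=np.array([plane(T,(x,y),.015)[:2] for x,y in zip(xs,ys)])-PO;A2,B2=W@e,W@n
for a in np.arange(-.078,.0,.008):
    q=abs(A2-a)<.005
    if q.any(): print("%.3f"%a,"orange y %.4f %.4f"%(B2[q].min(),B2[q].max()))
Pb=P-PO; print("beam in press",np.c_[Pb@e,Pb@n].tolist())
```

```text
beam rect ((299.0615539550781, 228.39231872558594), (11.664870262145996, 29.732263565063477), 74.74488067626953) [[0.5626263699774099, 0.00691819363271839], [0.5856430619311804, -0.0696790879849428], [0.5555677083411511, -0.07853126923991947], [0.5326449194796771, -0.002066829230175921]] [np.float64(0.07998069554405027), np.float64(0.031351044743935574)]
rail 1 8 [-0.0527  0.0187] -0.050140306603795974 -0.026910920414771004
rail -1 28 [ 0.0022 -0.0178] -0.051790021127477555 -0.00541661013943817
bed corners press [[-0.0815250778514049, 0.022883463179405338], [-0.007181877050458199, 0.02731086464852987], [-0.004880420954152883, -0.019999225958603956], [-0.07902575193034468, -0.024334359985879822]]
-0.078 orange y -0.0207 0.0266
-0.070 orange y -0.0195 0.0251
-0.062 orange y -0.0259 0.0324
-0.054 orange y -0.0266 0.0324
-0.046 orange y -0.0268 0.0322
-0.038 orange y -0.0270 0.0320
-0.030 orange y -0.0270 0.0320
-0.022 orange y -0.0272 0.0318
-0.014 orange y -0.0267 0.0323
-0.006 orange y -0.0262 0.0321
beam in press [[-0.1827330100851297, 0.01306329893934155], [-0.10275293113366535, 0.013377354073975207], [-0.10280714696672796, -0.01797364379179768], [-0.1826331848437819, -0.01823539184343604]]
```

Relative to the channel (centre y ≈ +2.2 mm, direction good), the beam sits at y ≈ -2.5 mm. I'll shift it by 4.7 mm, lower it over the flare, and slide in with force guarding.

```bash
cat >> h.py <<'E'
e=np.array([np.cos(PA),np.sin(PA)]);n=np.array([-e[1],e[0]])
def F(f0):
    f=bot.current_contact_force()-f0; return np.array([f[:2]@e,f[:2]@n,f[2]])
E
python3 - <<'E'
from h import *
PSI=PA+np.pi
c0=pw(-.28)
f0=bot.current_contact_force()
at=lambda dx,dy,z:[*(c0+e*dx+n*dy),z]
bot.line_to(at(.040,.0047,.06)); bot.line_to(at(.040,.0047,.023),max_speed=.06)
f0=bot.current_contact_force();z=.023
while z>.0145:
    z-=.0008; bot.line_to(at(.040,.0047,z),max_speed=.03); f=F(f0)
    if abs(f[2])>1.5: break
print("down",z,bot.current_ee_pos()[2],f); z+=.0006
log=[];dx=.040
while dx<.140:
    s=.004 if dx<.122 else .001
    dx+=s; bot.line_to(at(dx,.0047,z),max_speed=.06 if s>.002 else .03); f=F(f0); log.append((round(dx,3),*f.round(2)))
    if abs(f[0])>5 or abs(f[1])>6 or abs(f[2])>8: break
print(np.array(log)); print(bot.current_clock(),bot.current_ee_pos())
T=bot.read_camera("top");S=bot.read_camera("scene")
cv2.imwrite("pics/t3.png",np.hstack([cv2.resize(T["pixels"][180:250,280:400],None,fx=3.3,fy=3.3,interpolation=cv2.INTER_CUBIC),cv2.resize(S["pixels"][145:250,270:375],(231,231),interpolation=cv2.INTER_CUBIC)]))
E
```

```text
down 0.01660000000000001 0.016759377824799214 [-0.9296  0.5074  2.0695]
[[ 0.044 -0.15   0.15   1.34 ]
 [ 0.048 -1.16  -0.79   1.47 ]
 [ 0.052 -0.06   0.87   2.01 ]
 [ 0.056 -0.15   0.47   1.55 ]
 [ 0.06  -0.55   0.89   1.27 ]
 [ 0.064  0.39   0.12   1.33 ]
 [ 0.068 -0.22   0.43   1.07 ]
 [ 0.072  0.1    1.22   1.05 ]
 [ 0.076 -0.16  -0.05   2.41 ]
 [ 0.08   0.15   0.56   2.83 ]
 [ 0.084  1.05  -0.15   0.86 ]
 [ 0.088  0.19  -0.18   2.31 ]
 [ 0.092  0.23   0.61   3.05 ]
 [ 0.096 -0.18  -0.3    1.05 ]
 [ 0.1   -0.29   0.64   1.94 ]
 [ 0.104  0.33   0.13   3.01 ]
 [ 0.108 -0.7    0.32   1.77 ]
 [ 0.112 -0.69   0.04   2.85 ]
 [ 0.116 -0.7   -0.15   3.14 ]
 [ 0.12  -0.22   1.08   2.39 ]
 [ 0.124 -0.53   0.32   2.61 ]
 [ 0.125 -2.54   0.24   2.75 ]
 [ 0.126 -3.34   0.46   4.14 ]
 [ 0.127 -2.99  -0.31   4.49 ]
 [ 0.128 -2.19   0.02   4.24 ]
 [ 0.129 -2.97  -0.38   3.9  ]
 [ 0.13  -2.28   0.33   3.57 ]
 [ 0.131 -2.82   1.4    4.13 ]
 [ 0.132 -2.77   0.67   3.66 ]
 [ 0.133 -4.68   0.79   5.18 ]
 [ 0.134 -7.8    0.3    7.53 ]]
18.5167 [ 0.5647 -0.0297  0.0172]
```

View pics/t3.png

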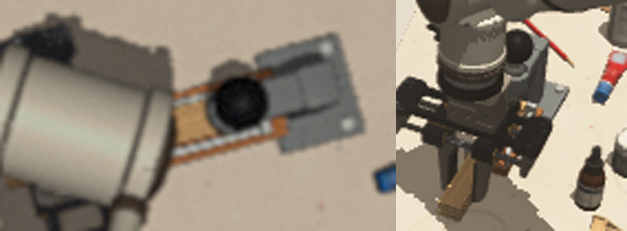

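The beam slid in and met the stop at the predicted distance (-8 N at dx=0.134). I'll release, rise and look.

Run:
```python
from h import *
bot.set_gripper(.55); p=bot.current_ee_pos()
print(bot.current_contact_force(),p)
bot.line_to([p[0],p[1],.07],max_speed=.1); bot.line_to([*(p[:2]-e*.10),.22],max_speed=.25)
T=bot.read_camera("top");S=bot.read_camera("scene")
cv2.imwrite("t4raw.png",T["pixels"]);cv2.imwrite("s4raw.png",S["pixels"])
cv2.imwrite("pics/t4.png",np.hstack([cv2.resize(T["pixels"][180:250,270:400],None,fx=3.3,fy=3.3,interpolation=cv2.INTER_CUBIC),cv2.resize(S["pixels"][145:250,250:380],(286,231),interpolation=cv2.INTER_CUBIC)]))
print(bot.current_clock())
# knob plan
kn=PO+n*.002
for a in np.arange(-3.2,3.3,.4): 
    try: q=bot.inverse_kinematics([*kn,.20],down(PA+a)); print("%.1f"%a,None if q is None else q[5].round(2),end="; ")
    except Exception as ex: print(a,ex)
```

```text
[0.2405 0.0435 0.0588] [ 0.5649 -0.0309  0.017 ]
20.7583
-3.2 -0.7; -2.8 -1.1; -2.4 -1.5; -2.0 -1.9; -1.6 -2.3; -1.2 -2.7; -0.8 None; -0.4 2.78; -0.0 2.38; 0.4 1.98; 0.8 1.58; 1.2 1.18; 1.6 0.78; 2.0 0.38; 2.4 -0.02; 2.8 -0.42; 3.2 -0.82;
```

View pics/t4.png

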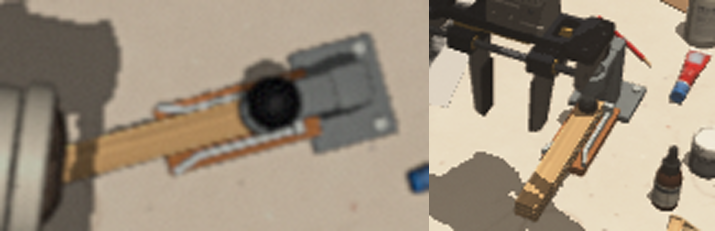

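The beam is flat in the channel at about (190,125) in the crop, and the rails are clear. Next is the knob: centre on it by feel in two orthogonal orientations, then grip and turn in small steps.

Run:
```python
from h import *
kn=PO+n*.0047+e*.0015
def aof(q6): return -3.2-(q6+.7)   # offset vs joint6
bot.set_gripper(.75,8)
q=bot.current_joints()
for i,q6 in enumerate((-.98,-2.55)):
    psi=PA+aof(q6); y=np.array([np.sin(psi),-np.cos(psi)])
    bot.goto([*kn,.22 if i==0 else .129],down(psi))
    if i==0: bot.line_to([*kn,.129],max_speed=.15)
    print("q6",bot.current_joints()[5],bot.current_ee_pos(),bot.current_contact_force())
    f0=bot.current_contact_force(); bot.set_gripper(0.,8)
    for j in range(5):
        f=np.mean([bot.current_contact_force() for _ in range(4)],axis=0)-f0; fy=f[:2]@y
        print(i,j,"fy",fy,"op",bot.current_opening(),"ee",bot.current_ee_pos(),kn)
        if abs(fy)<1.2: break
        kn=kn+y*np.clip(fy*.0002 if j==0 else fy*g,-.002,.002) ; fl=fy; s=np.clip(fy*.0002 if j==0 else fy*g,-.002,.002)
        bot.line_to([*kn,.129],max_speed=.05)
        f2=(bot.current_contact_force()-f0)[:2]@y; g=np.clip(s/(fl-f2+1e-9),.00005,.0005); print("g",g)
    if i==0: bot.set_gripper(.75)
np.save("kn.npy",kn); print(bot.current_clock(),bot.current_opening(),bot.current_grip_force())
```

```text
q6 -0.977004581447358 [ 0.6076 -0.172   0.1302] [-0.5106  0.0943  0.8602]
0 0 fy -2.592584471534095 op 0.4713983610664903 ee [ 0.6068 -0.1726  0.1297] [ 0.6069 -0.1721]
g 0.0005
0 1 fy -1.7125268634831616 op 0.4715296416381265 ee [ 0.6068 -0.1726  0.1296] [ 0.6065 -0.1724]
g 0.0001408783056262549
0 2 fy 4.3655092690218344 op 0.471231833576433 ee [ 0.6068 -0.1726  0.1296] [ 0.6057 -0.1728]
g 0.0002150705482057726
0 3 fy 1.5059566527704524 op 0.4663245236642128 ee [ 0.6068 -0.1726  0.1296] [ 0.6063 -0.1725]
g 0.0001557559106267662
0 4 fy -0.5734952372180907 op 0.4714802110058978 ee [ 0.6068 -0.1726  0.1296] [ 0.6066 -0.1723]
q6 -2.5469402338148504 [ 0.6066 -0.1723  0.129 ] [-0.3591  0.072  -0.3235]
1 0 fy 14.876672854377265 op 0.47828781394692105 ee [ 0.6042 -0.168   0.1286] [ 0.6066 -0.1723]
g 0.00029845377121606454
1 1 fy 8.1754675335249 op 0.47148959590730644 ee [ 0.6041 -0.1679  0.1286] [ 0.6056 -0.1706]
g 0.0005
1 2 fy 4.257426986081461 op 0.472814464535861 ee [ 0.6041 -0.1679  0.1287] [ 0.6046 -0.1688]
g 0.0002673145490031678
1 3 fy -3.2243954855752723 op 0.4715168929616174 ee [ 0.604  -0.1678  0.1289] [ 0.6036 -0.1671]
g 0.00044778430109793213
1 4 fy -1.2995226765714534 op 0.47017041316414926 ee [ 0.604  -0.1679  0.1289] [ 0.604  -0.1678]
g 0.0002160563173735023
28.2 0.467175396702068 7.999919280409813
```

Centred at about (0.604,-0.168), with opening 43.4 mm, i.e. the ball's widest part. Now I'll grip at 50 N and turn.

```bash
cat > turn.py <<'E'
from h import *
import sys
step,stop_q,dt=float(sys.argv[1]),float(sys.argv[2]),float(sys.argv[3])
try: log=np.load("log.npy").tolist(); qc=np.load("qc.npy")
except FileNotFoundError:
    log=[]; bot.set_gripper(0.,50); kn=np.load("kn.npy")
    qc=np.array(bot.inverse_kinematics([.6041,-.1679,.129],down(PA-3.2-(-2.55+.7)))); print(qc)
t0=bot.current_clock(); k0=len(log)
while qc[5]+step<stop_q:
    qc[5]+=step; bot.set_joints(qc)
    m=np.mean([bot.current_ft_torque() for _ in range(3)],axis=0); f=bot.current_contact_force()
    log.append([qc[5],bot.current_joints()[5],m[2],bot.current_effort()[5],np.linalg.norm(f),bot.current_opening()])
    L=np.array(log)
    if len(L)>8 and np.mean(L[-3:,2])*np.sign(np.median(L[3:8,2]))>abs(np.median(L[3:8,2]))+dt: break
np.save("log.npy",log);np.save("qc.npy",qc)
print(np.array(log)[k0:]); print("t",t0,bot.current_clock(),bot.current_ee_pos(),bot.current_grip_force())
E
python3 turn.py .08 -1.9 .045
```

```text
[-0.4635  0.3637  1.5246  0.      1.2533 -2.5431]
[[-2.4631 -2.4647 -0.1841 -0.0176  2.5105  0.4606]
 [-2.3831 -2.3859 -0.1829 -0.0308  2.9747  0.4599]
 [-2.3031 -2.3064 -0.142  -0.0359  3.2049  0.4611]
 [-2.2231 -2.2266 -0.2393 -0.038   3.1825  0.4593]
 [-2.1431 -2.1466 -0.1634 -0.0389  2.8527  0.455 ]
 [-2.0631 -2.0667 -0.1341 -0.0392  3.4769  0.4572]
 [-1.9831 -1.9867 -0.1732 -0.0393  3.3226  0.4604]
 [-1.9031 -1.9067 -0.1535 -0.0394  4.1497  0.4586]]
t 28.4167 30.4167 [ 0.6041 -0.1679  0.1289] 49.999220967292786
```

```bash
sed -i 's/    if len(L)>8.*/    if len(L)>12 and (np.mean(-L[-4:,2])>np.mean(-L[:8,2])+dt or abs(L[-1,3]-L[7,3])>.03): break/' turn.py; python3 turn.py .08 .6 .045
```

```text
[[-1.8231 -1.8267 -0.1669 -0.0394  4.8662  0.4592]
 [-1.7431 -1.7467 -0.1573 -0.0395  4.3594  0.4597]
 [-1.6631 -1.6667 -0.1903 -0.0395  4.2179  0.4587]
 [-1.5831 -1.5867 -0.1706 -0.0395  4.0544  0.4581]
 [-1.5031 -1.5067 -0.1313 -0.0388  4.7652  0.4589]
 [-1.4231 -1.4267 -0.2126 -0.0387  6.0786  0.4572]
 [-1.3431 -1.3467 -0.1333 -0.0338  4.4402  0.461 ]
 [-1.2631 -1.2667 -0.1641 -0.0267  5.073   0.4588]
 [-1.1831 -1.1867 -0.1669 -0.0197  4.9848  0.4576]
 [-1.1031 -1.1067 -0.1341 -0.0126  5.8264  0.4589]
 [-1.0231 -1.0267 -0.1679 -0.0055  6.5682  0.455 ]]
t 30.4167 33.1667 [ 0.6041 -0.1679  0.129 ] 49.998579025268555
```

The joint-6 effort is very clean and shows the kink: a slope of 0.089 Nm/rad (the spring) starting at q6 ≈ -1.41. The target is 0.77 rad past that, so q6 ≈ -0.64. Then release.

Run:
```python
from h import *
qc=np.load("qc.npy")
for q6 in (-.943,-.863,-.783,-.703,-.637):
    qc[5]=q6; bot.set_joints(qc); print(bot.current_joints()[5],bot.current_effort()[5])
bot.hold(.2); bot.set_gripper(.8); p=bot.current_ee_pos(); print(p,bot.current_contact_force())
bot.line_to([p[0],p[1],.25],max_speed=.12)
bot.line_to([.45,.15,.3],max_speed=.25)
T=bot.read_camera("top");S=bot.read_camera("scene")
cv2.imwrite("pics/t5.png",np.hstack([cv2.resize(T["pixels"][180:300,270:400],None,fx=3,fy=3,interpolation=cv2.INTER_CUBIC),cv2.resize(S["pixels"][145:265,250:380],None,fx=3,fy=3,interpolation=cv2.INTER_CUBIC)]))
print(bot.current_clock())
k=blobs(T["pixels"],(14,80,100),(22,255,255),(285,205,348,245))[0]; r=cv2.minAreaRect(k)
P=np.array([plane(T,q,.039)[:2] for q in cv2.boxPoints(r)])-PO; print("beam corners in press",np.c_[P@e,P@n].tolist())
```

```text
-0.9466553741570655 0.001766329150996171
-0.8666675313696421 0.008708025561645627
-0.7866316289465678 0.01578499563038349
-0.7066160784737587 0.02287515497300774
-0.6403164858903546 -0.0012677770428126678
[ 0.6041 -0.168   0.1291] [ 0.1059 -0.087   0.2834]
38.075
beam corners in press [[-0.18108593421141955, 0.016997909812740977], [-0.008395853728619241, 0.016704722435598306], [-0.008817896895518667, -0.01622808042005843], [-0.18116813149075156, -0.015823938899187446]]
```

View pics/t5.png

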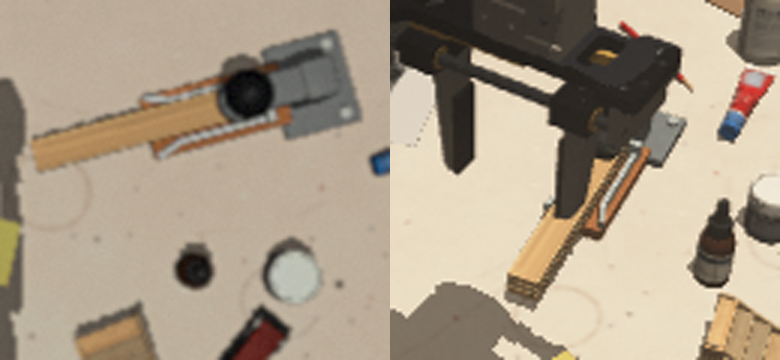

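The beam sits in the channel under the pad, the dropper and jar are undisturbed, and the gripper is clear. My search box cut off the beam's free end at x=285, so I'll remeasure it before handing in.

Run:
```python
from h import *
T=bot.read_camera("top")
k=blobs(T["pixels"],(14,80,100),(22,255,255),(274,205,348,245))[0]; r=cv2.minAreaRect(k)
P=np.array([plane(T,q,.039)[:2] for q in cv2.boxPoints(r)])-PO; A=np.c_[P@e,P@n]; print(A.tolist(), bot.current_contact_force())
if A[:,0].min()>-.1965: bot.job_done(); print("done")
```

```text
[[-0.18934576721987226, 0.01883055880439204], [-0.007975220288077392, 0.015691156973891], [-0.008916313618836116, -0.01732079473215545], [-0.1899255307603755, -0.01407572002296681]] [-0.9078  0.1328 -0.6277]
the job is handed in; nothing more can be done
done
```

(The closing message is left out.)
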